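# Third hand at the cup warmer: switch it off, then press its anchor bracket home

## Task

I am about to screw the blue anchor bracket to the front of the cup warmer and need a third hand: first turn the warmer's dial so that its yellow pointer is at the red off mark. Then bring the bracket to the orange gasket plate, standing flat on the counter, square and centred so that the screw holes line up, and press it with a steady push of about 8 N, so that the sprung plate is squeezed about half-way and never flat against its stop. Keep that push steady for a few seconds and finish while still holding it pressed there; leave the mugs, kettle, screwdriver, funnel and shot measure where they stand.

Things in the scene. Friction and masses are not known exactly. Their poses are not given: they have to be found in the camera images.
- dial (a joint): angle of the warmer's thermostat dial, rad: 0 = yellow pointer at the red off mark (pointing straight to the warmer's front, the gasket side); grows as the dial turns clockwise seen from above. Turns from -0.6 to 3.8 without detents, needs about 0.04 N m, stays where it is left. Starts between 0.7 and 1.45
- dial_grip (a point): on the dial's axis, half-way up its black grip bar (42 mm long, 12 wide, 28 high) on a round skirt 44 mm across. The frame turns with the dial: z up, x along the bar, the yellow pointer at the -x end. The dial is on the fixed grey cup warmer (260 deep, 220 wide, 70 mm high), 75 mm behind its front face; dial top 107 mm above the counter
- gasket_face (a point): centre of the orange front face (90 mm wide, 50 mm high) of the sprung gasket plate on the warmer's front, 36 mm above the counter. x points into the warmer (horizontal, the way to press), y to the left along the face, z up. At rest the face stands 22 mm in front of the warmer; the point moves along x with the plate
- gasket (a joint): how far the gasket plate is pushed in, m: 0 at rest, 0.014 flat against its stop. A spring of 1.2 N per mm pushes it back (0.007 = 8.4 N)
- bracket_grip (a point): centre of the rib of the loose blue L-shaped anchor bracket (0.2 kg), 35 mm above its underside. Foot 60 (x) x 100 (y) x 5 mm; upright plate 5 mm thick, 100 wide, 64 high at its +x end: the plate's front face, which goes on the gasket, is 30 mm in +x of here. The rib, 14 mm thick (y), 50 long (x), reaches 62 mm up: grip it from above across y. z up. Starts on its foot, left or right
- mug: bystander: blue ceramic mug standing on the counter, 80 mm across, 92 mm high, with a side handle; origin at the centre of its underside. It and the bracket stand on opposite sides (left or right) in front of the warmer. Leave it alone
- kettle: bystander: white gooseneck kettle on the counter to the robot's right, body 150 mm across, 156 mm high; origin at the centre of its underside; leave it alone
- screwdriver: bystander: screwdriver lying on the counter to the robot's left; origin at its underside; leave it alone
- cup: bystander: white mug, 76 mm across, 85 mm high, on the top tier (285 mm up) of the steel caddy far to the robot's left; origin at the centre of its underside; leave it alone
- funnel: bystander: green plastic funnel, upside down on the caddy's middle tier; origin at its underside; leave it alone
- shot: bystander: glass shot measure, 52 mm across, 62 mm high, on the caddy's middle tier; origin at its underside; leave it alone

How it is judged:
By the outcome, as a careful person would: the job done as asked, in the order asked, and still so for the second after the job is handed in, while the arm keeps its last pose, push and grip.
It also fails if it takes over 61 s, if anything falls off the work surface, if the arm or the gripper's body presses on something with over 40 N, if the wrist force passes 120 N, or if a joint passes its speed limit or range.

## Robot

A 6-joint arm with a two-finger parallel gripper is mounted at the origin on the work surface. World frame = base frame: x ahead of the robot, y to its left, z up, the work surface at z = 0. Lengths are in m, angles in rad, forces in N, time in s.
With the tool pointing down it reaches from about 0.275 to 0.75 m from the base axis. Payload 10.2 kg.
Tool frame: the origin (TCP) lies midway between the tips of the shut fingers; the grasp point (between the pads) lies 19 mm behind it; z points along the fingers, y is the direction in which the jaws open and shut (so a half turn about z gives the same grasp; the last joint's range is limited). The gripper opens to 85 mm and grips with 20 to 120 N. Pads are 22 mm wide; open, the fingers measure 114 mm over their backs; the gripper's body (76 mm by 85 mm) begins 54 mm behind the grasp point. The pads swing forward as they close: fully open they stand 13 mm farther back than shut.
Start: joints at [1.089, 0.313, 1.498, -0, 1.331, -0.223], TCP at [0.134, 0.508, 0.231] pointing down, gripper open.
Joint ranges: [-2.94, 2.94], [-0.97, 2.17], [0.19, 2.56], [-1.23, 4.37], [0.02, 3.11], [-2.88, 2.88]. Speed limits (rad/s): [2.39, 2.39, 3.01, 3.14, 3.14, 3.14].

## Interface

Orientations are given as a unit quaternion [x, y, z, w].
In Python, from workcell import observe, vision, workorder gives the robot as it stands.
- The arm moves only by the tool move_arm, never from a script. Its arguments are lists of equal length, an entry for each row: "delta_pos": the shift along the tool's x, y, z in m, a list of three; "angular": the turn, a rotation vector about the tool's x, y, z in rad, a list of three. A call has 1 to 10 rows; each row is the pose to reach, as a shift and turn from the pose measured when the call began, along the tool's axes at that moment; what a row does not reach only later rows make up. A row lasts 1/8 s, in which the tool goes at most 62.5 mm and 10.7 degrees, less where a joint would pass 70% of its speed; a pose out of reach is approached as far as the arm can. A call with a gripper value outside its range is refused whole. "fingers" is the opening, from -1 (shut) to 1 (fully open), set as the call begins (left out, the last holds). The fingers move at their own pace and stop on an object; the grip force is fixed at half the most. Time passes only in rows, so rows that repeat a pose let the fingers close. It gives the time, the measured TCP pose, the force and the opening at its end, in the units of the state.
- observe(): the state, without advancing time (a new reading comes with each control period).
- vision.get_image(name): name is "scene" or "top"; returns a dict with "image" (420x560x3 uint8, red, green, blue), "camera_matrix" (3x3 intrinsics, pixels), "R" (3x3) and "t" (3): a world point X has camera coordinates R X + t. Camera axes: x right, y down, z forward; pixel columns grow to the right and rows downward; lengths in m; the calibration is good to about 2 mm. A picture is of the moment at which its call begins. There is no depth.
- workorder.close_job(): hands the job in, once; it reports no verdict.
The state is a dict: "clock": time; "qpos": joint angles; "joint_vel": joint speeds; "tau": joint torques, N m; "eef_pos": TCP position; "tool_rot": TCP orientation; "ft_force": force on the tool from outside, world axes, zero at the start; "torque": the same for the moment, N m; "finger_gap": finger opening in m.
Only numpy, scipy, OpenCV 4.12 (cv2) and the standard library are available. Lean on these libraries where they do the work, as an engineer would, in place of code of your own. Each camera call takes 0.05 s, during which the arm holds its last target. There are 200 camera calls.

## Working session

There is one attempt and no reset: what is moved stays moved. The work goes in short steps, Python scripts to look and compute and a tool call to move; the robot and the scene stay as the last step left them, time stands still between calls to the robot, and variables do not carry over. Pictures are saved under pics/ and viewed, about 8 in all and at most 12, crops included, and the job is handed in when it is done.

Besides the shell and the picture viewer there is one more tool, called as a command line: name --argument value ..., lists and objects as JSON in quotes. move_arm: Moves the arm, as the interface text tells. Its arguments: {"type":"object","properties":{"delta_pos":{"type":"array","items":{"type":"array","items":{"type":"number"}}},"angular":{"type":"array","items":{"type":"array","items":{"type":"number"}}},"fingers":{"type":"number"}},"required":["delta_pos","angular"]}

```bash
mkdir -p pics; ls
python3 - <<'E'
from workcell import observe, vision
import cv2,pickle
print(observe())
for n in("scene","top"):
    d=vision.get_image(n); pickle.dump(d,open(n+".pkl","wb")); cv2.imwrite(f"pics/{n}0.png",d["image"][...,::-1])
    print(n,d["camera_matrix"],d["R"],d["t"])
E
```

```text
pics
{'clock': 0.0, 'qpos': array([ 1.08859469e+00,  3.13438456e-01,  1.49845415e+00,  2.92330042e-06,
        1.33102043e+00, -2.23405853e-01]), 'joint_vel': array([-0.00077917, -0.00137189,  0.00106092, -0.00202645,  0.00096444,
       -0.0027763 ]), 'tau': array([ 7.12545698e-04, -4.12268579e+01, -2.59742385e+01, -1.27720778e-04,
        4.14270413e-03, -1.78933544e-05]), 'eef_pos': array([0.13424246, 0.50726907, 0.23073457]), 'tool_rot': array([ 1.29037410e-01,  9.91639507e-01, -6.19040748e-04, -2.29449212e-04]), 'ft_force': array([-0.43081638, -0.5804718 ,  0.12540225]), 'torque': array([0.0004089 , 0.00443512, 0.01715786]), 'finger_gap': 0.08545260912562275}
scene [[468.32463947   0.         286.15940508]
 [  0.         468.32463947 210.97764396]
 [  0.           0.           1.        ]] [[ 0.85236158  0.52281442 -0.01203386]
 [ 0.35056995 -0.58831822 -0.72868538]
 [-0.38804696  0.61688471 -0.68474287]] [-0.40088816 -0.05054568  1.68926442]
top [[435.49776983   0.         284.37201193]
 [  0.         435.49776983 210.53367908]
 [  0.           0.           1.        ]] [[-0.01853369 -0.99977024  0.01076894]
 [-0.98697667  0.01657301 -0.16000744]
 [ 0.15979221 -0.01359422 -0.98705706]] [-0.00420073  0.49102952  1.48928105]
```

View pics/scene0.png

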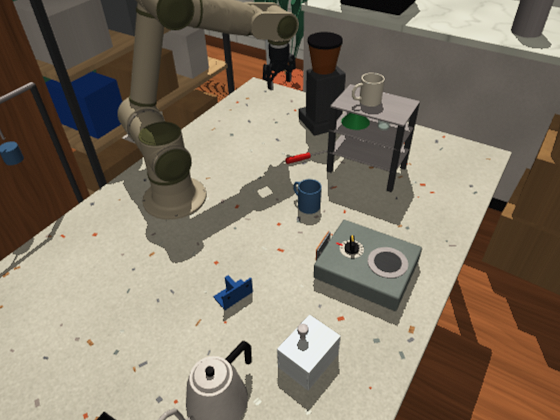

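View pics/top0.png

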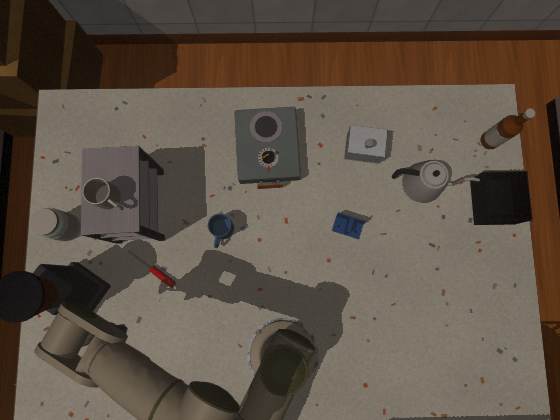

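The scene view shows the warmer near (368,265) with the dial at (351,247), and the bracket at (233,292). In the top view the dial is at (267,157), the gasket at (270,185), the bracket at (348,225) and the mug at (221,226). Next I'll zoom in and measure.

```bash
cat > h.py <<'E'
import numpy as np,cv2,pickle
from workcell import observe, vision
def grab(n): return vision.get_image(n)
def ray(d,u,v,z):
    K,R,t=d["camera_matrix"],d["R"],d["t"]; c=-R.T@t
    r=R.T@np.linalg.solve(K,[u,v,1.]); return c+r*(z-c[2])/r[2]
def proj(d,X):
    p=d["camera_matrix"]@(d["R"]@np.array(X)+d["t"]); return p[:2]/p[2]
def crop(d,u,v,w,h,s): 
    i=d["image"][v:v+h,u:u+w,::-1]; return cv2.resize(i,None,fx=s,fy=s,interpolation=cv2.INTER_CUBIC)
E
python3 - <<'E'
from h import *
T=pickle.load(open("top.pkl","rb"));S=pickle.load(open("scene.pkl","rb"))
a=np.hstack([crop(T,230,100,80,100,5),crop(T,320,190,80,100,5)])
cv2.imwrite("pics/c1.png",np.clip(a*1.3,0,255))
b=np.hstack([crop(S,310,215,120,100,4),crop(S,205,265,60,50,5)[:400].repeat(1,0) if 0 else cv2.resize(crop(S,205,265,60,50,5),(320,400))])
cv2.imwrite("pics/c2.png",np.clip(b*1.2,0,255))
E
```

```text
[ WARN:0@0.346] global loadsave.cpp:1063 imwrite_ Unsupported depth image for selected encoder is fallbacked to CV_8U.
```

View pics/c1.png

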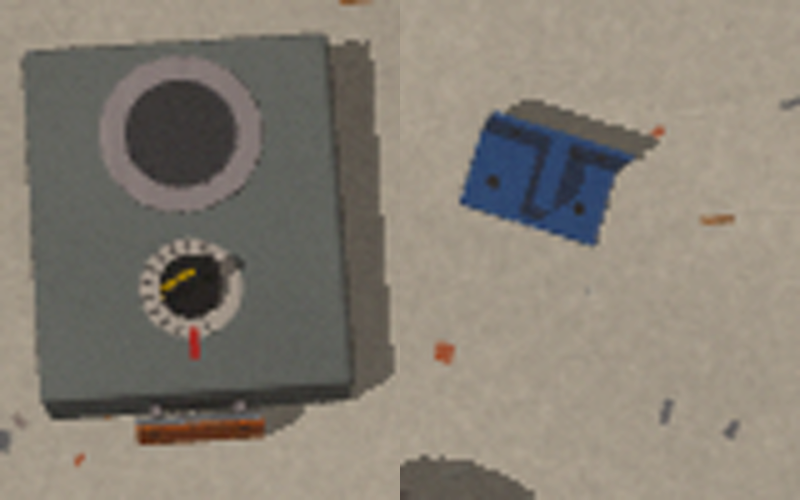

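View pics/c2.png

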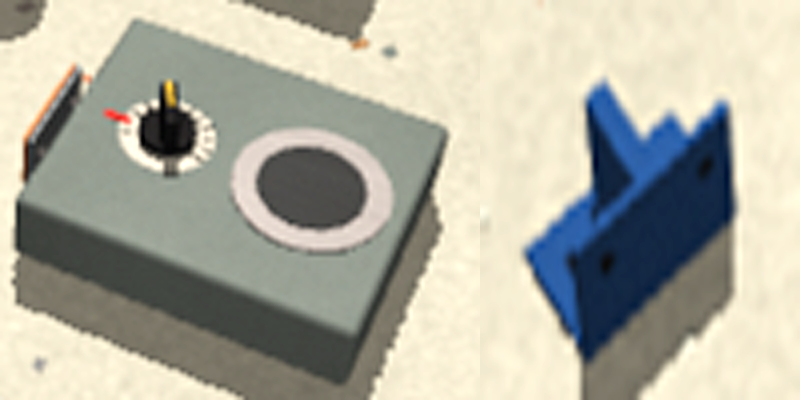

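Run:
```python
from h import *
T=pickle.load(open("top.pkl","rb"));S=pickle.load(open("scene.pkl","rb"))
np.set_printoptions(precision=4,suppress=True)
im=T["image"];hsv=cv2.cvtColor(im,cv2.COLOR_RGB2HSV)
def mask(lo,hi,box):
    m=cv2.inRange(hsv,np.array(lo),np.array(hi));k=np.zeros_like(m);u0,v0,u1,v1=box;k[v0:v1,u0:u1]=m[v0:v1,u0:u1];return k
B=(230,100,310,200)
def pts(m): v,u=np.nonzero(m);return np.c_[u,v].astype(float)
def fit(P,z):
    X=np.array([ray(T,u,v,z)[:2] for u,v in P]);c=X.mean(0);w,V=np.linalg.eigh(np.cov((X-c).T));d=V[:,1];s=(X-c)@d;return c,np.degrees(np.arctan2(d[1],d[0])),s.min(),s.max(),X
# crop corners of warmer top
C=lambda x,y,z,ox=230,oy=100:ray(T,ox+(x+.5)/5-.5,oy+(y+.5)/5-.5,z)
w=[C(24,50,.07),C(327,36,.07),C(350,388,.07),C(43,402,.07)];print("warmer",*[a[:2] for a in w])
for i in range(4):
    e=w[(i+1)%4]-w[i];print(np.degrees(np.arctan2(e[1],e[0])),np.linalg.norm(e))
y=mask((20,120,90),(35,255,255),B);r=fit(pts(y),.107);print("yellow",y.sum()//255,r[:4])
o=mask((3,130,60),(17,255,255),(255,180,290,192));r=fit(pts(o),.061);print("orange",o.sum()//255,r[:4],r[4].min(0),r[4].max(0))
rd=mask((0,150,90),(4,255,255),(262,160,275,176));r=fit(pts(rd),.07);print("red",rd.sum()//255,r[:4])
P=[(137,424),(262,417)];print("gasket top front edge",*[C(a,b,.061)[:2] for a,b in [(137,430),(264,423)]],"bottom",*[C(a,b,.011)[:2] for a,b in [(138,445),(264,437)]])
dk=cv2.inRange(im,np.array([0,0,0]),np.array([45,45,45]));k=np.zeros_like(dk);k[148:166,258:276]=dk[148:166,258:276];r=fit(pts(k),.085);print("dark",k.sum()//255,r[:4])
print("skirt ring centre", C(191,287,.072)[:2])
b=mask((100,80,30),(130,255,255),(325,205,375,245))
q=cv2.minAreaRect(pts(b).astype(np.float32));print("blue",q)
# foot corners rear (z~.005) and plate top edge (z .064)
f=[C(60,206,.005,320,190),C(199,245,.005,320,190)];p=[C(94,114,.064,320,190),C(236,154,.064,320,190)]
print("foot rear",*[a[:2] for a in f],"plate top",*[a[:2] for a in p])
for e in (f[1]-f[0],p[1]-p[0]):print(np.degrees(np.arctan2(e[1],e[0])),np.linalg.norm(e))
# scene view: yellow
hs=cv2.cvtColor(S["image"],cv2.COLOR_RGB2HSV)
```

```text
warmer [0.8539 0.1591] [ 0.8613 -0.0575] [ 0.6027 -0.0677] [0.5961 0.146 ]
-88.01983682012028 0.21672438812456893
-177.73470827092817 0.2588479060019785
91.76309094715126 0.2137901435840182
2.917985570302137 0.25806930151700835
yellow 7 (array([0.6701, 0.0523]), np.float64(126.46165947048904), np.float64(-0.013595866523489396), np.float64(0.013385284877821176))
orange 87 (array([0.5758, 0.0365]), np.float64(92.50131682260626), np.float64(-0.04272904027577289), np.float64(0.04462128294853566)) [ 0.5683 -0.006 ] [0.5822 0.0813]
red 12 (array([0.6356, 0.0402]), np.float64(179.28713183925026), np.float64(-0.008997299387445985), np.float64(0.008988458305780496))
gasket top front edge [0.5772 0.0813] [ 0.5807 -0.0074] bottom [0.5772 0.0832] [ 0.5816 -0.0077]
dark 110 (array([0.6737, 0.0406]), np.float64(170.80246193886742), np.float64(-0.021864672384628712), np.float64(0.022750136657714703))
skirt ring centre [0.6766 0.0421]
blue ((348.80731201171875, 225.3601837158203), (30.16332244873047, 19.7742919921875), 17.52556800842285)
foot rear [ 0.4204 -0.1805] [ 0.3908 -0.2786] plate top [ 0.4773 -0.1991] [ 0.4477 -0.2961]
-106.80587298403974 0.10246185395103516
-106.9531402094338 0.10138589698292248
```

```bash
cat >> h.py <<'E'
from scipy.spatial.transform import Rotation as Ro
def go(p,psi):
    s=observe();R=Ro.from_quat(s["tool_rot"]);a=np.radians(psi)
    t=Ro.from_matrix(np.c_[[np.cos(a),np.sin(a),0],[np.sin(a),-np.cos(a),0],[0,0,-1]])
    x=R.as_matrix()[:,0];np.set_printoptions(precision=4,suppress=True)
    print("t",s["clock"],"pos",s["eef_pos"],"psi",np.degrees(np.arctan2(x[1],x[0])),"F",s["ft_force"],"M",s["torque"],"gap",s["finger_gap"],"q",s["qpos"])
    print("delta",R.inv().apply(np.array(p)-s["eef_pos"]),"rot",(R.inv()*t).as_rotvec())
E
python3 -c "
from h import *
go([.675,.042,.2],120)"
```

```text
t 0.1 pos [0.1342 0.5073 0.2308] psi 165.1748721181412 F [0.6653 0.6579 0.935 ] M [0.0315 0.0057 0.0205] gap 0.08558399136012775 q [ 1.0886  0.3134  1.4984  0.      1.331  -0.2234]
delta [-0.6418 -0.3114  0.031 ] rot [-0.0012  0.0002  0.7885]
```

move_arm --delta_pos '[[-0.054,-0.026,0],[-0.108,-0.052,0],[-0.162,-0.078,0],[-0.216,-0.104,0],[-0.27,-0.13,0],[-0.324,-0.156,0],[-0.378,-0.182,0],[-0.432,-0.208,0],[-0.486,-0.234,0],[-0.54,-0.26,0]]' --angular '[[0,0,0.08],[0,0,0.16],[0,0,0.24],[0,0,0.32],[0,0,0.4],[0,0,0.48],[0,0,0.56],[0,0,0.64],[0,0,0.72],[0,0,0.788]]' --fingers 1

```text
clock: 1.35
eef_pos: [0.5909, 0.1163, 0.2306]
tool_rot: [0.501, 0.865, -0.001, -0.0]
ft_force: [-0.2, 1.4, 0.7]
finger_gap: 0.0856
```

```bash
python3 -c "
from h import *
go([.675,.042,.17],120)"
```

```text
t 1.35 pos [0.5909 0.1163 0.2306] psi 119.87507535300317 F [-0.2176  1.4348  0.7126] M [ 0.0462  0.0147 -0.0008] gap 0.08560521166550189 q [ 0.0003  0.487   1.2474 -0.0009  1.4082 -0.521 ]
delta [-0.1063  0.036   0.0606] rot [-0.0014  0.0002 -0.0022]
```

move_arm --delta_pos '[[-0.053,0.018,0.03],[-0.106,0.036,0.06],[-0.106,0.036,0.06],[-0.106,0.036,0.06]]' --angular '[[0,0,0],[0,0,0],[0,0,0],[0,0,0]]'

```text
clock: 1.85
eef_pos: [0.6747, 0.0425, 0.1705]
tool_rot: [0.501, 0.865, -0.001, -0.001]
ft_force: [-0.3, 1.1, 0.0]
finger_gap: 0.0852
```

Run:
```python
from h import *
go([.675,.042,.12],120)
T=grab("top");S=grab("scene")
cv2.imwrite("pics/d1.png",np.hstack([crop(T,230,120,80,100,5),crop(S,310,205,80,100,5)]))
```

```text
t 1.85 pos [0.6747 0.0425 0.1705] psi 119.8719866490839 F [-0.2678  1.052   0.0358] M [ 0.0094 -0.0063 -0.0135] gap 0.08522764727295822 q [-0.1097  0.7     1.0551 -0.0008  1.388  -0.631 ]
delta [-0.0006  0.0001  0.0505] rot [-0.0017 -0.0003 -0.0022]
```

View pics/d1.png

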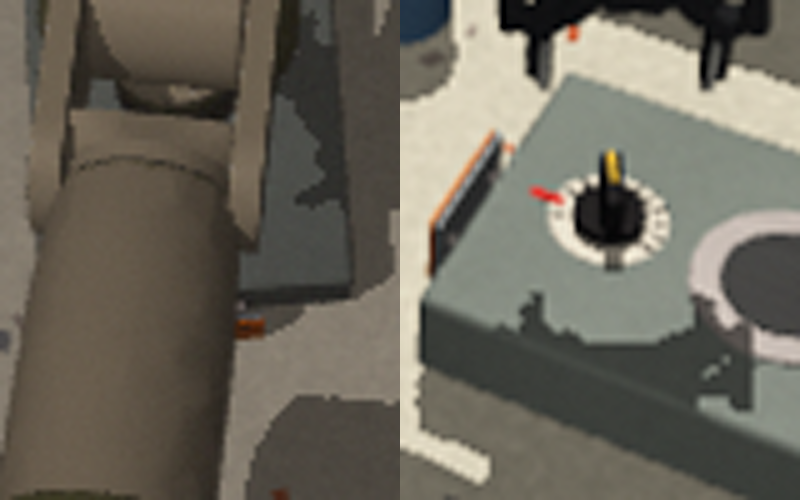

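The scene view shows the dial clear of the gripper: skirt around (352,248) px and yellow at (352,238). The fingers straddle it above. I'll cross-check the pointer direction from the scene view.

Run:
```python
from h import *
S=pickle.load(open("scene.pkl","rb"))
hs=cv2.cvtColor(S["image"],cv2.COLOR_RGB2HSV);m=cv2.inRange(hs,np.array((20,120,90)),np.array((35,255,255)));m[:215]=0;m[270:]=0;m[:,:335]=0;m[:,370:]=0
v,u=np.nonzero(m);X=np.array([ray(S,a,b,.107)[:2] for a,b in zip(u,v)]);print(np.c_[u,v].tolist());print(X)
i=S["image"].astype(int);w=(i.min(2)>150)&1;w[:225]=0;w[262:]=0;w[:,:336]=0;w[:,366:]=0
v,u=np.nonzero(w);e=cv2.fitEllipse(cv2.convexHull(np.c_[u,v].astype(np.float32)));print(e,ray(S,*e[0],.071))
for a in (100,110,120,130,140):
  c=np.array([.675,.042]);print(a,*[proj(S,[*(c+k*np.array([np.cos(np.radians(a)),np.sin(np.radians(a))])),.107]) for k in (0,.021)])
```

```text
[[352, 235], [351, 236], [352, 236], [353, 236], [351, 237], [352, 237], [353, 237], [351, 238], [352, 238], [353, 238], [351, 239], [352, 239], [353, 239], [352, 240], [353, 240], [352, 241], [353, 241]]
[[0.6664345  0.05724661]
 [0.66568065 0.05200949]
 [0.66822234 0.05352851]
 [0.67076385 0.05504743]
 [0.66746634 0.04831043]
 [0.67000252 0.04982634]
 [0.67253852 0.05134213]
 [0.66924439 0.04462718]
 [0.6717751  0.04613997]
 [0.67430562 0.04765266]
 [0.67101487 0.04095962]
 [0.67354012 0.04246932]
 [0.67606519 0.04397892]
 [0.67529763 0.03881429]
 [0.67781727 0.0403208 ]
 [0.67704769 0.03517477]
 [0.67956192 0.03667821]]
((351.1327819824219, 235.71749877929688), (32.368160247802734, 44.434295654296875), 173.91323852539062) [0.65303381 0.08595335 0.071     ]
100 [352.37986676 239.28477451] [354.29464051 234.48040768]
110 [352.37986676 239.28477451] [353.07804714 234.23811231]
120 [352.37986676 239.28477451] [351.84144959 234.14767107]
130 [352.37986676 239.28477451] [350.6212123  234.21163486]
140 [352.37986676 239.28477451] [349.4532191  234.42816621]
```

move_arm --delta_pos '[[-0.001,0,0.04],[-0.001,0,0.07],[-0.001,0,0.085],[-0.001,0,0.085]]' --angular '[[0,0,0],[0,0,0],[0,0,0],[0,0,0]]'

```text
clock: 2.45
eef_pos: [0.675, 0.0429, 0.0873]
tool_rot: [0.5, 0.866, -0.0, 0.0]
ft_force: [-0.1, 1.2, 1.3]
finger_gap: 0.0856
```

move_arm --delta_pos '[[0,0,0],[0,0,0],[0,0,0],[0,0,0],[0,0,0],[0,0,0],[0,0,0],[0,0,0]]' --angular '[[0,0,0],[0,0,0],[0,0,0],[0,0,0],[0,0,0],[0,0,0],[0,0,0],[0,0,0]]' --fingers -1

```text
clock: 3.45
eef_pos: [0.6754, 0.043, 0.0878]
tool_rot: [0.5, 0.866, 0.0, 0.001]
ft_force: [3.1, 2.0, 4.1]
finger_gap: 0.0107
```

Run:
```python
from h import *
go([.675,.042,.086],182.3)
```

```text
t 3.45 pos [0.6754 0.043  0.0878] psi 119.98942627375358 F [3.0999 1.9901 4.1496] M [ 0.3476 -0.4279  0.0399] gap 0.010731865917356153 q [-0.1089  0.7719  1.1484 -0.0006  1.2195 -0.6321]
delta [-0.0007 -0.0008  0.0018] rot [ 0.0002  0.002  -1.0875]
```

move_arm --delta_pos '[[0,0,0],[0,0,0],[0,0,0],[0,0,0],[0,0,0],[0,0,0],[0,0,0],[0,0,0],[0,0,0],[0,0,0]]' --angular '[[0,0,-0.13],[0,0,-0.26],[0,0,-0.39],[0,0,-0.52],[0,0,-0.65],[0,0,-0.78],[0,0,-0.91],[0,0,-1.04],[0,0,-1.088],[0,0,-1.088]]'

```text
clock: 4.7
eef_pos: [0.6746, 0.0414, 0.0878]
tool_rot: [-0.02, 1.0, -0.002, -0.0]
ft_force: [-3.9, -6.2, 5.6]
finger_gap: 0.011
```

Run:
```python
from h import *
go([.675,.042,.086],182.3)
```

```text
t 4.7 pos [0.6746 0.0414 0.0878] psi -177.67029687489895 F [-3.9398 -6.2328  5.553 ] M [-0.946   0.5947  0.0101] gap 0.010956591573664886 q [-0.1104  0.7714  1.1492 -0.0036  1.2216 -1.7206]
delta [-0.0005  0.0006  0.0018] rot [-0.0032 -0.0011  0.0005]
```

move_arm --delta_pos '[[0,0,0],[0,0,0],[0,0,0],[0,0,0],[0,0,0],[0,0,-0.04],[0,0,-0.09],[0,0,-0.09]]' --angular '[[0,0,0],[0,0,0],[0,0,0],[0,0,0],[0,0,0],[0,0,0],[0,0,0],[0,0,0]]' --fingers 1

```text
clock: 5.7
eef_pos: [0.6762, 0.0416, 0.1824]
tool_rot: [-0.02, 1.0, -0.002, 0.004]
ft_force: [-0.9, 0.1, 0.2]
finger_gap: 0.0855
```

Run:
```python
from h import *
go([.434,-.2386,.16],163.1)
```

```text
t 5.7 pos [0.6762 0.0416 0.1824] psi -177.66085278268346 F [-0.9389  0.1408  0.2464] M [-0.0218  0.0012  0.006 ] gap 0.08552113010606739 q [-0.1098  0.6903  1.041  -0.0034  1.4027 -1.7208]
delta [ 0.2536 -0.27    0.0219] rot [-0.0032  0.0078  0.3358]
```

move_arm --delta_pos '[[0.042,-0.045,0],[0.084,-0.09,0],[0.126,-0.135,0],[0.168,-0.18,0],[0.21,-0.225,0],[0.2536,-0.27,0.02],[0.2536,-0.27,0.022],[0.2536,-0.27,0.022]]' --angular '[[0,0,0.06],[0,0.002,0.12],[0,0.004,0.18],[0,0.006,0.24],[-0.003,0.008,0.3],[-0.003,0.008,0.336],[-0.003,0.008,0.336],[-0.003,0.008,0.336]]'

```text
clock: 6.7
eef_pos: [0.434, -0.2383, 0.1594]
tool_rot: [0.147, 0.989, 0.0, -0.0]
ft_force: [0.1, -0.1, 0.1]
finger_gap: 0.0855
```

Run:
```python
from h import *
go([.434,-.2386,.018],163.1)
T=grab("top");S=grab("scene");pickle.dump(T,open("top2.pkl","wb"));pickle.dump(S,open("scene2.pkl","wb"))
cv2.imwrite("pics/e1.png",cv2.convertScaleAbs(np.vstack([np.hstack([crop(T,235,120,80,75,5),crop(S,310,225,80,75,5)]),crop(S,190,240,160,60,5)[:225]]),alpha=1.2))
```

```text
t 6.7 pos [ 0.434  -0.2383  0.1594] psi 163.066493672855 F [ 0.1466 -0.1412  0.068 ] M [-0.0012 -0.0215 -0.0382] gap 0.08554917331882222 q [-0.7393  0.3192  1.6878 -0.0001  1.1356 -2.0145]
delta [-0.0002 -0.0003  0.1414] rot [ 0.0004 -0.001  -0.0006]
```

View pics/e1.png

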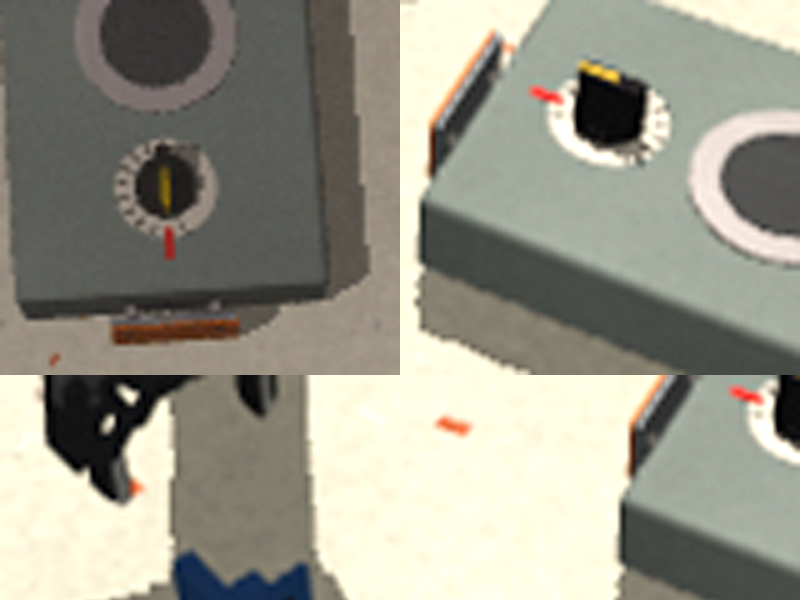

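The dial pointer now lines up with the red mark: yellow at (268,157), red at (269,168) in the top view. Next I descend onto the rib.

move_arm --delta_pos '[[0,0,0.05],[0,0,0.1],[0,0,0.13],[0,0,0.14],[0,0,0.14]]' --angular '[[0,0,0],[0,0,0],[0,0,0],[0,0,0],[0,0,0]]'

```text
clock: 7.42
eef_pos: [0.4354, -0.2376, 0.0203]
tool_rot: [0.146, 0.989, -0.0, 0.0]
ft_force: [-0.2, -0.1, 1.2]
finger_gap: 0.0853
```

move_arm --delta_pos '[[0,0,0],[0,0,0],[0,0,0],[0,0,0],[0,0,0],[0,0,0],[0,0,0],[0,0,0]]' --angular '[[0,0,0],[0,0,0],[0,0,0],[0,0,0],[0,0,0],[0,0,0],[0,0,0],[0,0,0]]' --fingers -1

```text
clock: 8.43
eef_pos: [0.4356, -0.2378, 0.0207]
tool_rot: [0.146, 0.989, -0.0, 0.001]
ft_force: [-1.0, 0.1, 5.9]
finger_gap: 0.0132
```

Run:
```python
from h import *
T=pickle.load(open("top2.pkl","rb"))
# re-measure warmer front: top front edge line, gasket front-top edge via crop px (235+x/5,120+y/5)
C=lambda x,y,z:ray(T,235+(x+.5)/5-.5,120+(y+.5)/5-.5,z)[:2]
im=T["image"];hsv=cv2.cvtColor(im,cv2.COLOR_RGB2HSV);o=cv2.inRange(hsv,np.array((3,130,60)),np.array((17,255,255)));k=np.zeros_like(o);k[180:193,254:288]=o[180:193,254:288]
v,u=np.nonzero(k);print(u.min(),u.max())
for c in range(u.min(),u.max()+1):print(c,v[u==c].min(),v[u==c].max(),end="; ")
q=cv2.minAreaRect(np.c_[u,v].astype(np.float32));print(q)
for x in (u.min()-.5,u.max()+.5):print([ray(T,x,np.median(v),z)[1] for z in (.061,.036,.011)])
b=np.array([[c,v[u==c].max()] for c in range(u.min()+1,u.max())]);p=np.polyfit(b[:,0],b[:,1],1)
A=[ray(T,c,np.polyval(p,c)+.5,.011) for c in (255,285)];print(A,np.degrees(np.arctan2(*(A[0]-A[1])[1::-1])))
go([.5,.035,.03],182.3)
```

```text
257 282
257 185 185; 258 185 188; 259 185 188; 260 185 188; 261 185 188; 262 185 188; 263 185 188; 264 185 187; 265 185 187; 266 185 187; 267 185 187; 268 185 187; 269 185 187; 270 184 187; 271 184 187; 272 184 187; 273 184 187; 274 184 187; 275 184 187; 276 184 187; 277 184 187; 278 184 187; 279 184 187; 280 184 186; 281 184 186; 282 184 186; ((269.58172607421875, 185.80738830566406), (3.5555624961853027, 25.01369285583496), 86.42366790771484)
[np.float64(0.08308112385405841), np.float64(0.08434443648120811), np.float64(0.0856077491083578)]
[np.float64(-0.007651681873473905), np.float64(-0.007913168372801212), np.float64(-0.008174654872128519)]
[array([0.57725046, 0.09108948, 0.011     ]), array([ 0.58280307, -0.01715421,  0.011     ])] 92.93654903413166
t 8.425 pos [ 0.4356 -0.2378  0.0207] psi 163.24109479798426 F [-0.9545  0.1129  5.8772] M [ 0.0242  0.1423 -0.0296] gap 0.013237222703558793 q [-0.7363  0.5318  1.8046 -0.0002  0.8038 -2.0144]
delta [ 0.017   0.2798 -0.0095] rot [-0.0009  0.001  -0.3326]
```

move_arm --delta_pos '[[0,0,-0.01],[0,0,-0.02],[0.003,0.045,-0.02],[0.007,0.09,-0.02],[0.01,0.135,-0.02],[0.013,0.18,-0.02],[0.015,0.225,-0.02],[0.017,0.28,-0.02],[0.017,0.28,-0.02],[0.017,0.28,-0.02]]' --angular '[[0,0,0],[0,0,0],[0,0,-0.06],[0,0,-0.12],[0,0,-0.18],[0,0,-0.24],[0,0,-0.3],[0,0,-0.334],[0,0,-0.334],[0,0,-0.334]]'

```text
clock: 9.68
eef_pos: [0.4999, 0.0349, 0.0407]
tool_rot: [-0.021, 1.0, -0.001, 0.0]
ft_force: [-0.4, -0.4, -1.9]
finger_gap: 0.0138
```

Run:
```python
from h import *
go([.53,.0357,.0207],182.4)
T=grab("top");S=grab("scene");pickle.dump(T,open("top3.pkl","wb"));pickle.dump(S,open("scene3.pkl","wb"))
cv2.imwrite("pics/f1.png",cv2.convertScaleAbs(np.hstack([crop(T,230,160,80,100,5),crop(S,265,210,80,100,5)]),alpha=1.3))
```

```text
t 9.675 pos [0.4999 0.0349 0.0407] psi -177.61234136946206 F [-0.3522 -0.3611 -1.9349] M [-0.0352 -0.0036 -0.0151] gap 0.013772727589182451 q [-0.1639  0.5044  1.7796 -0.0014  0.8566 -1.7754]
delta [-0.0301 -0.0005  0.02  ] rot [-0.0012  0.0008 -0.0002]
```

View pics/f1.png

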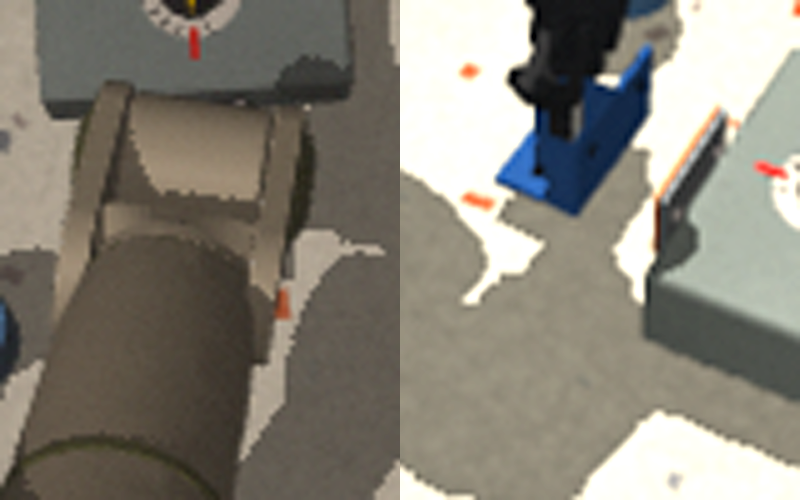

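Run:
```python
from h import *
S=pickle.load(open("scene3.pkl","rb"));a=np.radians(2.4);ex=np.array([np.cos(a),np.sin(a),0]);ey=np.array([-ex[1],ex[0],0])
g=np.array([.4999,.0349,0])-.0013*ex;
for n,s,z in(("near bottom",-1,.02),("near top",-1,.084),("far top",1,.084)):print("plate",n,proj(S,g+.03*ex+s*.05*ey+[0,0,z]))
f=np.array([.5795,.0378,0])
for n,s,z in(("near top",-1,.061),("near bottom",-1,.011),("far top",1,.061)):print("gasket",n,proj(S,f+s*.045*ey+[0,0,z]))
```

```text
plate near bottom [300.24648532 252.3476359 ]
plate near top [300.42757764 238.21647412]
plate far top [315.21211312 217.99482396]
gasket near top [315.95561098 248.32308998]
gasket near bottom [315.44700452 259.19610056]
gasket far top [328.7173869  229.65770605]
```

move_arm --delta_pos '[[-0.015,0,0.0],[-0.03,0,0.0],[-0.03,0,0.01],[-0.03,0,0.016],[-0.03,0,0.02],[-0.03,0,0.02]]' --angular '[[0,0,0],[0,0,0],[0,0,0],[-0.001,0.001,0],[-0.001,0.001,0],[-0.001,0.001,0]]'

```text
clock: 10.52
eef_pos: [0.5295, 0.0352, 0.0207]
tool_rot: [-0.02, 1.0, -0.0, -0.0]
ft_force: [-2.9, -1.4, 2.9]
finger_gap: 0.0133
```

Run:
```python
from h import *
go([.55,.0361,.0207],182.4)
```

```text
t 10.525 pos [0.5295 0.0352 0.0207] psi -177.7183315680394 F [-2.8789 -1.392   2.9061] M [-0.0903  0.4375 -0.0569] gap 0.013267058548636978 q [-0.1543  0.5885  1.6983 -0.0004  0.8554 -1.7647]
delta [-0.0206  0.     -0.    ] rot [-0.0002 -0.0007 -0.0021]
```

move_arm --delta_pos '[[-0.005,0,-0.0006],[-0.01,0,-0.0006],[-0.015,0,-0.0006],[-0.015,0,-0.0006],[-0.015,0,-0.0006]]' --angular '[[0,0,-0.002],[0,0,-0.002],[0,0,-0.002],[0,0,-0.002],[0,0,-0.002]]'

```text
clock: 11.15
eef_pos: [0.5443, 0.0359, 0.0212]
tool_rot: [-0.021, 1.0, -0.0, -0.0]
ft_force: [-0.3, -0.3, -1.6]
finger_gap: 0.0131
```

Run:
```python
from h import *
go([.55,.0361,.0207],182.4)
```

```text
t 11.15 pos [0.5443 0.0359 0.0212] psi -177.60075843210868 F [-0.3265 -0.3176 -1.6   ] M [0.0131 0.0238 0.0678] gap 0.013144539064768873 q [-0.1488  0.6125  1.6512 -0.0004  0.8788 -1.7612]
delta [-0.0057 -0.      0.0005] rot [-0.0001 -0.001  -0.    ]
```

move_arm --delta_pos '[[-0.003,0,0],[-0.006,0,0],[-0.009,0,0],[-0.009,0,0],[-0.009,0,0]]' --angular '[[0,0,0],[0,0,0],[0,0,0],[0,0,0],[0,0,0]]'

```text
clock: 11.78
eef_pos: [0.5528, 0.0363, 0.021]
tool_rot: [-0.021, 1.0, -0.0, -0.001]
ft_force: [-4.5, -1.1, -1.0]
finger_gap: 0.0136
```

Run:
```python
from h import *
go([.55,.0361,.0207],182.4)
```

```text
t 11.775 pos [0.5528 0.0363 0.021 ] psi -177.58700723569575 F [-4.5061 -1.0594 -1.0196] M [-0.0944  0.6296  0.1649] gap 0.013648158565187985 q [-0.1457  0.6276  1.6232 -0.0008  0.8932 -1.7582]
delta [ 0.0028 -0.      0.0003] rot [-0.0001 -0.0024  0.0002]
```

move_arm --delta_pos '[[0.004,0,0],[0.008,0,0],[0.008,0,0.0007],[0.008,0,0.0007],[0.005,0,0.0007],[0.002,0,0.0007],[-0.001,0,0.0007],[-0.003,0,0.0007],[-0.003,0,0.0007],[-0.003,0,0.0007]]' --angular '[[0,0,0],[0,-0.002,0],[0,-0.002,0],[0,-0.002,0],[0,-0.002,0],[0,-0.002,0],[0,-0.002,0],[0,-0.002,0],[0,-0.002,0],[0,-0.002,0]]'

```text
clock: 13.02
eef_pos: [0.5542, 0.0363, 0.0208]
tool_rot: [-0.022, 1.0, -0.0, -0.002]
ft_force: [-14.9, -3.0, 15.1]
finger_gap: 0.0136
```

Run:
```python
from h import *
go([.5562,.0364,.0207],182.4)
T=grab("top");S=grab("scene")
print(observe()["ft_force"])
cv2.imwrite("pics/g1.png",cv2.convertScaleAbs(np.hstack([crop(T,230,150,80,100,5),crop(S,285,200,80,100,5)]),alpha=1.3))
```

```text
t 13.025 pos [0.5542 0.0363 0.0208] psi -177.527112677746 F [-14.943   -3.0252  15.0842] M [-0.3029  2.2522  0.212 ] gap 0.013577060428087023 q [-0.145   0.6313  1.6168 -0.0016  0.8983 -1.758 ]
delta [-0.002   0.      0.0001] rot [-0.0003 -0.0049  0.0013]
[-16.6956  -1.9558  14.3248]
```

View pics/g1.png

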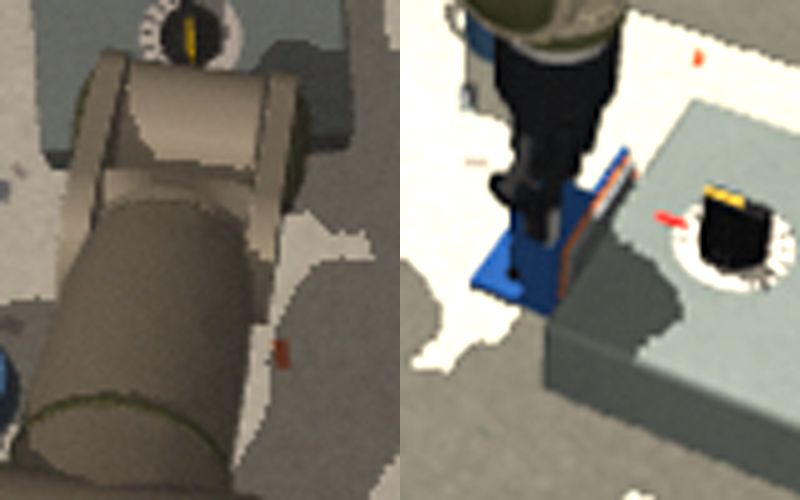

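move_arm --delta_pos '[[-0.001,0,0],[-0.002,0,0],[-0.0025,0,0],[-0.0025,0,0],[-0.0025,0,0]]' --angular '[[0,-0.003,0],[0,-0.003,0.001],[0,-0.003,0.001],[0,-0.003,0.001],[0,-0.003,0.001]]'

```text
clock: 13.75
eef_pos: [0.5547, 0.0363, 0.0208]
tool_rot: [-0.022, 1.0, -0.0, -0.004]
ft_force: [-15.2, -2.7, 11.7]
finger_gap: 0.0134
```

Run:
```python
from h import *
go([.5562,.0364,.0207],182.4)
```

```text
t 13.75 pos [0.5547 0.0363 0.0208] psi -177.52214601020336 F [-15.2142  -2.6561  11.7143] M [-0.3     2.1543  0.2098] gap 0.013350655910016182 q [-0.1446  0.6332  1.6131 -0.0022  0.9025 -1.7572]
delta [-0.0015  0.      0.0001] rot [-0.0004 -0.0074  0.0014]
```

move_arm --delta_pos '[[0,0,-0.0005],[0,0,-0.0005],[-0.001,0,-0.0005],[-0.002,0,-0.0005],[-0.002,0,-0.0005]]' --angular '[[0,-0.008,0.001],[0,-0.012,0.001],[0,-0.012,0.001],[0,-0.012,0.001],[0,-0.012,0.001]]'

```text
clock: 14.38
eef_pos: [0.5551, 0.0363, 0.0207]
tool_rot: [-0.022, 1.0, -0.0, -0.0]
ft_force: [-10.5, -1.5, 2.8]
finger_gap: 0.0137
```

Run:
```python
from h import *
go([.5562,.0364,.0207],182.4)
```

```text
t 14.375 pos [0.5551 0.0363 0.0207] psi -177.5251994674843 F [-10.5386  -1.4761   2.7968] M [-0.3122  1.5568  0.294 ] gap 0.013680505997824657 q [-0.1451  0.6309  1.6179 -0.0006  0.893  -1.7587]
delta [-0.0011  0.0001  0.    ] rot [-0.0004 -0.0002  0.0013]
```

move_arm --delta_pos '[[-0.001,0,-0.0003],[-0.0018,0,-0.0003],[-0.0018,0,-0.0003],[-0.0018,0,-0.0003],[-0.0018,0,-0.0003]]' --angular '[[0,-0.005,0.001],[0,-0.005,0.001],[0,-0.005,0.001],[0,-0.005,0.001],[0,-0.005,0.001]]'

```text
clock: 15.0
eef_pos: [0.5552, 0.0362, 0.0207]
tool_rot: [-0.021, 1.0, -0.0, 0.0]
ft_force: [-10.7, -2.0, 5.7]
finger_gap: 0.0133
```

Run:
```python
from h import *
go([.5562,.0364,.0207],182.4)
```

```text
t 15.0 pos [0.5552 0.0362 0.0207] psi -177.53951363132833 F [-10.6664  -2.0317   5.6679] M [-0.2918  1.7276  0.2059] gap 0.013279532394538227 q [-0.1452  0.6311  1.6176 -0.0006  0.8926 -1.7586]
delta [-0.001   0.0002 -0.    ] rot [-0.0005  0.0001  0.0011]
```

move_arm --delta_pos '[[-0.001,0,-0.0008],[-0.002,0,-0.0008],[-0.0026,0,-0.0008],[-0.0026,0,-0.0008],[-0.0026,0,-0.0008]]' --angular '[[0,-0.006,0.001],[0,-0.006,0.001],[0,-0.006,0.001],[0,-0.006,0.001],[0,-0.006,0.001]]'

```text
clock: 15.62
eef_pos: [0.5561, 0.0362, 0.0207]
tool_rot: [-0.021, 1.0, -0.0, 0.001]
ft_force: [-10.9, -3.5, 0.3]
finger_gap: 0.0129
```

Run:
```python
from h import *
go([.5562,.0364,.0207],182.4)
```

```text
t 15.625 pos [0.5561 0.0362 0.0207] psi -177.53751559022606 F [-10.8776  -3.4796   0.3409] M [-0.3678  1.5671  0.3145] gap 0.012907724279555055 q [-0.145   0.632   1.6158 -0.0004  0.8926 -1.7585]
delta [-0.0001  0.0002  0.    ] rot [-0.0006  0.0011  0.0011]
```

move_arm --delta_pos '[[-0.0014,0,-0.0003],[-0.0014,0,-0.0003],[-0.0014,0,-0.0003],[-0.0014,0,-0.0003],[-0.0014,0,-0.0003],[-0.0014,0,-0.0003],[-0.0014,0,-0.0003],[-0.0014,0,-0.0003]]' --angular '[[0,-0.005,0.001],[0,-0.005,0.001],[0,-0.005,0.001],[0,-0.005,0.001],[0,-0.005,0.001],[0,-0.005,0.001],[0,-0.005,0.001],[0,-0.005,0.001]]'

```text
clock: 16.62
eef_pos: [0.5561, 0.0362, 0.0207]
tool_rot: [-0.021, 1.0, -0.0, 0.001]
ft_force: [-9.6, -2.3, 4.7]
finger_gap: 0.0134
```

Run:
```python
from h import *
go([.5560,.0364,.0207],182.4)
F=[];P=[]
for i in range(10):
    T=grab("scene" if i%2 else "top");s=observe();F.append(s["ft_force"]);P.append(s["eef_pos"])
print(np.mean(F,0),np.std(F,0),np.mean(P,0),np.std(P,0))
```

```text
t 16.625 pos [0.5561 0.0362 0.0207] psi -177.54245709436944 F [-9.584  -2.3372  4.7085] M [-0.198   1.5686  0.2801] gap 0.013430248129091396 q [-0.1451  0.6317  1.6165 -0.0002  0.8913 -1.7586]
delta [ 0.0001  0.0002 -0.    ] rot [-0.0006  0.002   0.001 ]
[-9.6816 -1.8237  5.0396] [0.5413 0.386  0.4861] [0.5561 0.0362 0.0207] [0. 0. 0.]
```

move_arm --delta_pos '[[-0.0006,0,-0.0009],[-0.0006,0,-0.0009],[-0.0006,0,-0.0009],[-0.0006,0,-0.0009],[-0.0006,0,-0.0009]]' --angular '[[0,-0.003,0.001],[0,-0.003,0.001],[0,-0.003,0.001],[0,-0.003,0.001],[0,-0.003,0.001]]'

```text
clock: 17.75
eef_pos: [0.5551, 0.0362, 0.0207]
tool_rot: [-0.021, 1.0, -0.0, 0.0]
ft_force: [-7.6, -2.6, 0.4]
finger_gap: 0.0133
```

Run:
```python
from h import *
go([.5560,.0364,.0207],182.4)
F=[]
for i in range(10):
    T=grab("scene" if i%2 else "top");s=observe();F.append(s["ft_force"])
print(np.mean(F,0),s["eef_pos"])
```

```text
t 17.75 pos [0.5551 0.0362 0.0207] psi -177.54564388598234 F [-7.5871 -2.6226  0.3739] M [-0.1933  1.2171  0.2716] gap 0.013309824161006711 q [-0.1453  0.6306  1.6183 -0.0005  0.8919 -1.7586]
delta [-0.0009  0.0002  0.    ] rot [-0.0005  0.0006  0.0009]
[-7.9008 -1.8648 -0.2212] [0.5551 0.0362 0.0207]
```

Run:
```python
from h import *
F=[];P=[]
for i in range(70):
    T=grab("scene" if i%2 else "top");s=observe();F.append(s["ft_force"]);P.append(s["eef_pos"])
    if i==68:top=T
F=np.array(F)
for k in range(0,70,14):print(F[k:k+14].mean(0))
go([.5560,.0364,.0207],182.4)
a=cv2.convertScaleAbs(np.hstack([crop(top,235,130,80,75,5),crop(T,285,205,80,75,5)]),alpha=1.3)
cv2.imwrite("pics/h1.png",np.vstack([a,cv2.resize(T["image"][150:360,120:440,::-1],(800,225))]) if 0 else a)
```

```text
[-7.75310557 -1.79838274 -0.38903836]
[-7.94120376 -1.84705067 -0.2410341 ]
[-7.97580531 -1.96608007 -0.19626687]
[-7.71208558 -1.91913844 -0.13573496]
[-7.69960329 -1.87332548 -0.38133366]
t 21.75 pos [0.5552 0.0362 0.0207] psi -177.55019685243713 F [-7.8869 -2.3198 -0.7647] M [-0.2162  1.2624  0.2951] gap 0.013232038779438874 q [-0.1453  0.6307  1.6183 -0.0005  0.8919 -1.7586]
delta [-0.0008  0.0002  0.    ] rot [-0.0005  0.0006  0.0009]
```

View pics/h1.png

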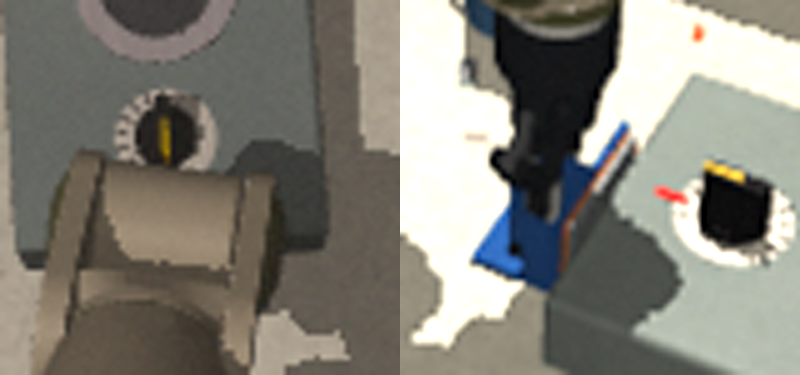

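The bracket stands flush against the gasket in the scene view (about 400,245 px in the image), and the dial's yellow pointer still faces the red mark. The push held steady at about 7.8 N for over 3 s, so I'm handing in.

```bash
python3 -c "
from workcell import workorder
print(workorder.close_job())"
```

```text
the job is handed in; nothing more can be done
None
```

I turned the dial to the off mark, then brought the bracket to the gasket plate. I handed the job in at about 22 s with the arm still pressing it there. No verdict came back.

**Dial:** I turned it about 62° counter-clockwise (seen from above). The last pictures show the yellow pointer in line with the red mark, to within a few degrees.

**Push:** The force was steady at 7.7–8.0 N for the last 3.5 s, with the arm not moving. Compression is not directly measured. The contact point I found earlier gives about 6 mm, and the force gives about 6.5 mm, so close to half-way and well short of the 14 mm stop.

**Flat and square:** The tool height matches the height at which the bracket stood on the counter. Pitch error is under 0.1°, and yaw matches the measured front of the warmer to within about 0.5°. Centring is good to about 1 mm by the camera and the dial grip together, but the screw holes themselves were not visible to check.

**What disagreed:**
- While sliding in, the bracket briefly pressed on the counter with about 17 N and tilted about 0.4°. I corrected both before the steady hold.
- About 2 N of sideways force remained at the end, probably friction.
- The scene camera read about 2–3 mm off the top camera, so I relied on the top camera and contact.

I did not pick up or aim for any of the things you wanted left, but I did not check each one in a final full picture.

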